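Fit the post and re-peg the divider of the jar rack

TASK

Finish setting up the jar rack: take the loose post out of its wooden block, put it down through the eyelet of the rack's sliding divider until its collar sits on the divider, and let go of it. Then pull up the divider's spring lock knob, slide the divider one hole along, towards the egg cup that stands on the rack and away from the clip jar, and let the pin drop fully into that hole. Finish while still gripping the knob with the pin fully home; leave everything else alone.

Things in the scene. Friction and masses are not known exactly. Their poses are not given: they have to be found in the camera images.
- rack: The fixed jar rack: wooden board 140 x 344 x 14 mm with a fence at each end and an aluminium rail with a row of five holes. Origin at worktop height; z up, y runs along the rail, x across (the board spans x -60 to +80 mm, y -172 to +172 mm). The rail lies along y at x = -35 mm, its top 40 mm up; holes (11 mm) at y = -80, -40, 0, +40, +80 mm. At the start the lock pin is in the middle hole.
- divider (a joint): Position (m) of the grey sliding divider along the rack's y; 0 at the middle hole, +0.040 and -0.040 at the neighbouring holes; stops at +-0.085. It slides with about 2 N of friction and stays where it is left; with the pin in a hole it has about 1.5 mm of play either way. It is 127 mm across (x -60 to +67 mm in the rack) and 56 mm along y, its upper face 56 mm above the worktop.
- lock (a joint): Lift (m) of the divider's lock plunger: 0 = pin fully home, 0.016 = pulled up to the stop. The pin (8 mm, round end) reaches 10 mm into the hole, so it is clear of the rail from 0.010 up. A spring presses it down with 5 N (home) to 8 N (pulled up); over solid rail it rests at about 0.010.
- knob: Round black plunger knob on the divider, 26 mm in diameter and 24 mm high, upright; origin at its centre (86 mm above the worktop when home), at rack x = -35 mm. Below it is a steel housing 20 mm in diameter. It moves with the divider and lifts with the plunger.
- eyelet (a point): Centre of the upper mouth of the eyelet in the divider: an upright through hole of 13.5 mm, 20 mm deep, chamfered, 80 mm behind the knob (rack x = +45 mm), 56 mm above the worktop. It moves with the divider.
- post: Loose post, 95 mm tall, 40 to 85 g: steel shaft 10 mm in diameter with a tapered foot from 0 to 36 mm, steel collar 22 mm in diameter from 36 to 42 mm, wooden grip 16 mm in diameter from 42 to 95 mm. Origin at the tip of the foot, z up along the post. At the start it stands in the block.
- collar (a point): Point on the post's axis at the underside of its collar, 36 mm above the tip; it lies at the eyelet point when the post is seated.
- stand: Fixed wooden block 50 x 50 x 45 mm with an upright 13.5 mm hole in which the post stands, its collar on the block's top. Origin: centre of its underside.
- jar: Low glass clip jar with an orange seal, 85 x 69 x 76 mm, standing on one end of the rack's board. Origin: centre of its underside.
- egg_cup: Turned wooden egg cup, 47 x 47 x 58 mm, standing on the other end of the rack's board. Which end is which varies. Origin: centre of its underside.
- garlic: Garlic bulb, 60 mm, bystander. Origin at its underside.
- mug: Small cream mug, upside down, 63 x 88 x 51 mm, bystander. Origin at its underside.
- shaker: Small steel shaker, 37 x 37 x 64 mm, bystander. Origin at its underside.
- pot: Small black pot, 58 x 58 x 50 mm, bystander. Origin at its underside.
Mind the look-alikes: they are no part of the job. Leave any blue or pink look-alike of the egg_cup alone.

How it is judged (in metres and radians):
On the way, in this order (a step that is already met when the one before it is completed fails the run):
1. the post sits in the divider's eyelet, collar down on the divider, and is let go, with the divider still in its first hole (horizontal distance between collar and eyelet below 0.005 m and z of collar in the frame of eyelet between -0.004 and 0.004 m and angle between post's own z axis and vertical below 0.15 rad and contact force between the fingers and post below 0.2 N and value of joint divider between -0.008 and 0.008 m), for 0.2 s.
2. the gripped plunger is pulled up clear of the rail, the divider still at its first hole (value of joint lock above 0.0085 m and value of joint divider between -0.01 and 0.01 m and contact force between the fingers and knob above 1 N), for 0.05 s.
At the end, for the whole second after the job is handed in: Post seated in the eyelet (5 mm sideways, 4 mm in height, tilt under 0.15 rad), not touched by the robot; divider at rest within 4 mm of the next hole on the egg cup's side; pin home (lock under 2 mm); fingers still hold the knob with more than 2 N (horizontal distance between collar and eyelet below 0.005 m and z of collar in the frame of eyelet between -0.004 and 0.004 m and angle between post's own z axis and vertical below 0.15 rad and ((y of egg_cup in the frame of rack above 0.05 m and value of joint divider between 0.036 and 0.044 m) or (y of egg_cup in the frame of rack below -0.05 m and value of joint divider between -0.044 and -0.036 m)) and value of joint lock below 0.002 m and contact force between the fingers and knob above 2 N and contact force between each of the arm, the fingers and post below 0.2 N and velocity of joint divider between -0.005 and 0.005 m/s); the arm keeps its last pose, push and grip.
It fails at once if the clip jar or egg cup on the rack is moved more than 20 mm or tipped (distance of any of jar, egg_cup from where it was at the start of the episode above 0.02 m or angle between any of jar, egg_cup's own z axis and vertical above 0.4 rad).
It fails at once if the garlic, mug, shaker or black pot is moved more than 20 mm or tipped (distance of any of garlic, mug, shaker, pot from where it was at the start of the episode above 0.02 m or angle between any of garlic, mug, shaker, pot's own z axis and vertical above 0.4 rad).
It fails at once if the divider goes well past the next hole (value of joint divider above 0.06 m or value of joint divider below -0.06 m).
It also fails if it takes over 54 s, if anything falls off the work surface, if the arm or the gripper's body presses on something with over 40 N, if the wrist force passes 120 N, or if a joint passes its speed limit or range.

ROBOT

A 6-joint arm with a two-finger parallel gripper is mounted at the origin on a cart in front of the work surface, level with it; the furniture and walls round the work are solid. World frame = base frame: x ahead of the robot, y to its left, z up, the work surface at z = 0. Lengths are in mm, angles in rad, forces in N, time in s.
With the tool pointing down it reaches from about 300 to 1000 mm from the base axis. Payload 5.1 kg.
Tool frame: the origin (TCP) lies at the very end of the fingers, on their centre line; the grasp point (between the pads) lies 19 mm behind it (arm.pinch_z is the distance from the TCP to the grasp point, in mm); z points along the fingers, y is the line along which they close (so a half turn about z gives the same grasp; the last joint's range is limited). The gripper opens to 95 mm and grips with 3 to 60 N. Pads are 20 mm wide; open, the fingers measure 119 mm over their backs; the gripper's body (75 mm by 180 mm) begins 59 mm behind the grasp point.
Start: joints at [-1.393, 0.124, 1.65, -0, 1.367, -0.083], TCP at [167.572, -628.016, 214.656] pointing down, gripper open.
Joint ranges: [-2.61, 2.61], [-1.02, 2.33], [0.03, 2.71], [-1.35, 4.49], [0.32, 2.68], [-2.91, 2.91]. Speed limits (rad/s): [2.57, 2.57, 3.14, 3.14, 3.14, 3.14].

INTERFACE

Orientations are given as a unit quaternion [w, x, y, z].
In Python, from station import arm, vision, workorder gives the robot as it stands.
- The arm moves only by the tool shift_gripper, called after ">>>" in YAML: its name, and indented under it one key for each argument. Schema: {"type":"object","properties":{"plan":{"type":"array","items":{"type":"array","items":{"type":"number"},"minItems":6,"maxItems":6},"minItems":1,"maxItems":8},"aperture":{"type":"number"},"only":{"type":"string"},"quiet":{"type":"boolean"},"lines":{"type":"string"}},"required":["plan"],"additionalProperties":false}. plan is a list of rows, 1 to 8 of them, each of 6 numbers: dx, dy, dz in shares of the most that a row can go, 1 being 50 mm, then a rotation vector rx, ry, rz in parts of the range, where 1.0 means 60 degrees; each row shifts and turns the commanded pose from where the row before left it, along the tool's axes as they then stand; what a row does not reach is not made up. A row lasts 1/10 s, in which the tool goes at most 50 mm and 0.15 rad, less where a joint would pass 70% of its speed; a pose out of reach is approached as far as the arm can. aperture is the opening from 0.0 (shut) to 1.0 (fully open), set as the call begins (left out keeps the last). The fingers move at their own pace and stop on an object; the grip force is fixed at half the most. Time passes only in rows, so rows that do not move let the fingers close. The tool returns the time, the measured TCP pose, the force, the opening and the grip force at its end. only (a regular expression) keeps the lines of the reply that match it, lines (a string "A,B") keeps lines A to B, and quiet returns only ok. No shift or turn number may pass 1 either way. Input that does not fit is refused with a message, and nothing moves.
- arm.sense(): the state, without advancing time (a new reading comes with each control period).
- vision.read_camera(name): name is "scene" or "top" or "wrist"; returns the picture (480x640x3 uint8, red, green, blue); there is no depth.
- vision.camera_params(name): a dict with "fx", "fy", "cx", "cy" (pixels), "pose" (4x4, takes a point from camera to world coordinates). Camera axes: x right, y up, looking along -z (the intrinsics and any distortion apply to the point x, -y, -z); pixel columns grow to the right and rows downward; lengths in mm; the calibration is good to about 2 mm. A picture is of the moment at which its call begins: read the wrist's pose just before it. camera_params takes no time and is no camera call; for the wrist camera it gives the pose at the moment of the call.
- workorder.job_done(): hands the job in; it is judged then, once.
The state is a dict: "time_s": time; "joint_pos": joint angles; "joint_vel": joint speeds; "effort": joint torques, N m; "ee_pos": TCP position; "orientation": TCP orientation; "ft_force": force on the tool from outside, world axes, zero at the start; "wrist_torque": the same for the moment, N m; "gripper_width": opening from 0.0 (shut) to 1.0 (fully open); "gripper_force": force on a finger pad.
Only numpy, scipy, OpenCV 4.12 (cv2) and the standard library are available. Lean on these libraries where they do the work, as an engineer would, in place of code of your own. Each camera call takes 0.05 s, during which the arm holds its last target. There are 200 camera calls.

## Working session

There is one attempt and no reset: what is moved stays moved. The work goes in short steps, Python scripts to look and compute and a tool call to move; the robot and the scene stay as the last step left them, time stands still between calls to the robot, and variables do not carry over. Pictures are saved under pics/ and viewed, at most 10 in all, crops included, and the job is handed in when it is done.

```bash
mkdir -p pics; python3 - <<'E'
from station import arm, vision
import cv2,json,numpy as np
for n in("top","scene"):
    im=vision.read_camera(n); cv2.imwrite(f"pics/{n}0.png",im[:,:,::-1]); print(n,{k:np.round(v,3).tolist() for k,v in vision.camera_params(n).items()})
s=arm.sense(); print(s)
E
ls
```

```text
top {'fx': 557.907, 'fy': 557.907, 'cx': 315.465, 'cy': 242.617, 'pose': [[-0.014, 0.987, -0.159, 237.444], [-1.0, -0.015, -0.002, -43.978], [-0.004, 0.159, 0.987, 1689.893], [0.0, 0.0, 0.0, 1.0]]}
scene {'fx': 566.512, 'fy': 566.512, 'cx': 306.78, 'cy': 234.0, 'pose': [[-0.654, 0.336, -0.678, -701.315], [-0.757, -0.309, 0.576, 973.964], [-0.016, 0.89, 0.456, 897.129], [0.0, 0.0, 0.0, 1.0]]}
{'time_s': 0.1, 'joint_pos': array([-1.39259920e+00,  1.24452250e-01,  1.65150769e+00, -7.73477318e-06,
        1.36752225e+00, -8.26278659e-02]), 'joint_vel': array([ 0.00161111, -0.00098431, -0.00404568, -0.0002883 ,  0.0010331 ,
       -0.00032873]), 'effort': array([ 6.38393576e-04, -4.18883407e+01, -3.61095607e+01,  7.77688134e-02,
        4.61935904e-02, -6.06521621e-05]), 'ee_pos': array([ 167.47038928, -627.45959152,  213.5195638 ]), 'orientation': array([-9.43508935e-04,  9.91507791e-01,  1.30043866e-01, -4.89109202e-05]), 'ft_force': array([-0.5428284 ,  0.4353813 ,  0.03389997]), 'wrist_torque': array([ 0.02938525,  0.02986895, -0.0208748 ]), 'gripper_force': 0.0, 'gripper_width': 1.0015996966893599}
pics
```

View pics/top0.png

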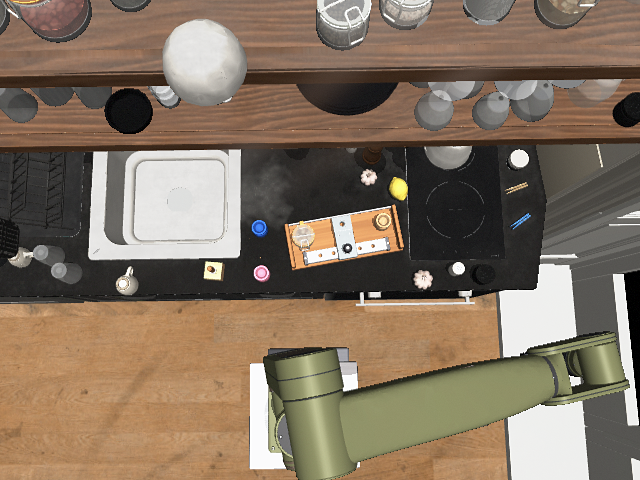

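View pics/scene0.png

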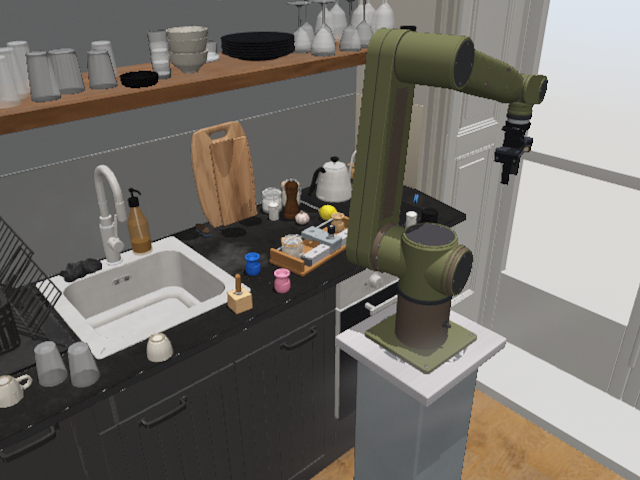

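The top view shows the rack at about (345,238), the knob at about (347,248) and the glass jar at (303,235). The natural-wood cup is on the rack at (382,219), and the post stands in its block at (213,270).

Egg cup candidates are the wooden one at (382,219), blue at (260,228) and pink at (262,272). Only the wooden one stands on the rack, so that is the one meant. I'll confirm it in an enlarged crop.

```bash
python3 - <<'E'
import cv2
im=cv2.imread("pics/top0.png")
a=cv2.resize(im[200:280,280:410],None,fx=6,fy=6,interpolation=cv2.INTER_CUBIC)
cv2.imwrite("pics/c1.png",a)
b=cv2.resize(im[255:285,195:235],None,fx=12,fy=12,interpolation=cv2.INTER_CUBIC)
cv2.imwrite("pics/c2.png",b)
E
```

```text
(no output)
```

View pics/c1.png

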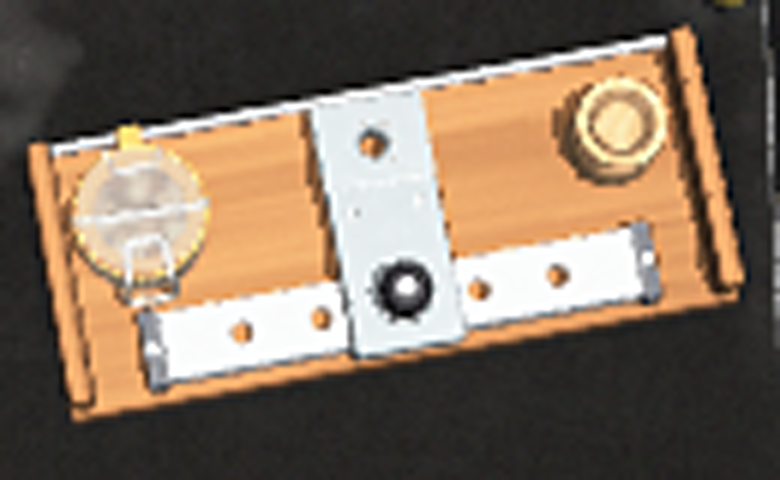

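View pics/c2.png

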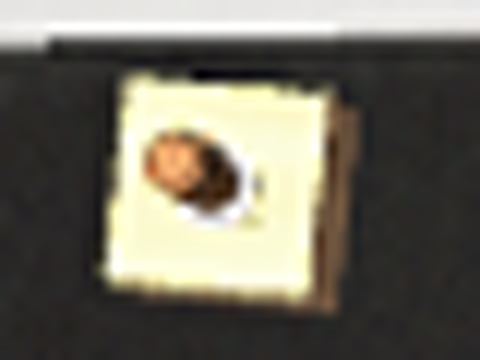

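The crop confirms the plain wooden egg cup at crop (618,122), on the -y end of the rack, with the jar on the +y end. Rail holes are at crop (242,333), (321,318), (480,289) and (558,275), the knob top at (404,285) and the eyelet at (372,143). In the post crop the post top is at (170,157) and the block corners are clear.

```bash
cat > h.py <<'E'
import numpy as np
from station import arm, vision
from scipy.spatial.transform import Rotation as R
def ray(c,px,z):
    P=c["pose"]; d=P[:3,:3]@np.array([(px[0]-c["cx"])/c["fx"],-(px[1]-c["cy"])/c["fy"],-1]); o=P[:3,3]
    return o+d*(z-o[2])/d[2]
def proj(c,p):
    q=np.linalg.inv(c["pose"])@np.append(p,1); return c["cx"]+c["fx"]*q[0]/-q[2], c["cy"]+c["fy"]*q[1]/q[2]
def toolvec(target):
    s=arm.sense(); q=R.from_quat(np.roll(s["orientation"],-1)); return q.inv().apply(np.array(target)-s["ee_pos"])
E
python3 - <<'E'
from h import *
c=vision.camera_params("top"); print({k:c[k] for k in c if k not in("pose",)})
f=lambda p,f,o:((p[0]+.5)/f-.5+o[0],(p[1]+.5)/f-.5+o[1])
A=lambda p,z:ray(c,f(p,6,(280,200)),z); B=lambda p,z:ray(c,f(p,12,(195,255)),z)
h=[A(p,40) for p in((242,333),(321,318),(480,289),(558,275))]
for n,p in zip((80,40,-40,-80),h): print(n,p.round(1))
d=h[0]-h[3]; yaw=np.arctan2(-d[0],d[1]); print("len",np.linalg.norm(d),"yaw",yaw)
print("mid",np.mean(h,0),"knob",A((404,285),98),"eye",A((372,143),56),"egg",A((618,122),58))
print("post",B((170,157),104),"stand",np.mean([B(p,45) for p in((130,80),(333,92),(318,298),(105,275))],0))
w=vision.camera_params("wrist"); s=arm.sense(); q=R.from_quat(np.roll(s["orientation"],-1))
print("wristcam in tool", q.inv().apply(w["pose"][:3,3]-s["ee_pos"]), (q.inv().as_matrix()@w["pose"][:3,:3]).round(2),w["fx"])
E
```

```text
{'fx': 557.9067975847253, 'fy': 557.9067975847253, 'cx': 315.4651096350326, 'cy': 242.61695951533878}
80 [465.4 -53.3  40. ]
40 [472.4 -92.7  40. ]
-40 [ 485.8 -172.2   40. ]
-80 [ 492.2 -211.3   40. ]
len 160.25664729836961 yaw 0.16820404725571148
mid [ 478.94896221 -132.38806642   40.        ] knob [ 479.53450239 -131.23738641   98.        ] eye [ 557.5425904  -119.30328478   56.        ] egg [ 565.91699596 -241.61310738   58.        ]
post [425.11860384 265.75447955 104.        ] stand [424.70061289 264.42699082  45.        ]
wristcam in tool [  79.61965006   -0.32582407 -169.93226481] [[ 0.    0.96  0.29]
 [ 1.   -0.   -0.  ]
 [-0.    0.29 -0.96]] 344.6901281518175
```

Units first: shifts go in shares of 50 mm and turns go in shares of 60 degrees. So -31 mm is -0.62, -25 mm is -0.5, 0.046 rad is 0.0439.

>>> shift_gripper:
  plan:
    - [0.3, -0.3, 0, 0, 0, 0.0439]
    - [0.5, -0.5, 0, 0, 0, 0.0439]
    - [0.62, -0.62, 0, 0, 0, 0]
    - [0.62, -0.62, 0, 0, 0, 0]
    - [0.62, -0.62, 0, 0, 0, 0]
    - [0.62, -0.62, 0, 0, 0, 0]
    - [0.62, -0.62, 0, 0, 0, 0]
    - [0.62, -0.62, 0, 0, 0, 0]
  aperture: 1.0

```text
time_s: 0.9
ee_pos: [349.9, -363.5, 214.2]
orientation: [-0.0, 0.996, 0.084, -0.0]
ft_force: [0.4, -1.0, 0.9]
gripper_width: 0.997
gripper_force: 0.0
```

>>> shift_gripper:
  plan:
    - [0.62, -0.62, 0, 0, 0, 0]
    - [0.62, -0.62, 0, 0, 0, 0]
    - [0.62, -0.62, 0, 0, 0, 0]
    - [0.5, -0.7, 0, 0, 0, 0]
    - [0.2, -0.9, 0, 0, 0, 0]
    - [0, -0.9, 0, 0, 0, 0]
    - [0, -0.9, 0, 0, 0, 0]
    - [0, -0.9, 0, 0, 0, 0]

```text
time_s: 1.7
ee_pos: [423.0, -38.5, 214.1]
orientation: [-0.0, 0.996, 0.084, -0.0]
ft_force: [0.7, -0.3, 0.2]
gripper_width: 1.001
gripper_force: 0.0
```

```bash
python3 - <<'E'
from h import *
print(toolvec([425,265.5,200]),R.from_quat(np.roll(arm.sense()["orientation"],-1)).as_matrix().round(3))
E
```

```text
[  52.91669586 -299.32973753   14.2238897 ] [[ 0.986  0.168 -0.001]
 [ 0.168 -0.986  0.   ]
 [-0.    -0.    -1.   ]]
```

Scaled: -45 mm is -0.9, -40 mm is -0.8.

>>> shift_gripper:
  plan:
    - [0.16, -0.9, 0, 0, 0, 0]
    - [0.16, -0.9, 0, 0, 0, 0]
    - [0.16, -0.9, 0, 0, 0, 0]
    - [0.16, -0.9, 0, 0, 0, 0]
    - [0.16, -0.9, 0, 0, 0, 0]
    - [0.16, -0.8, 0, 0, 0, 0]
    - [0.1, -0.4, 0, 0, 0, 0]

```text
time_s: 2.4
ee_pos: [427.3, 252.4, 214.2]
orientation: [-0.0, 0.996, 0.086, -0.0]
ft_force: [0.1, -0.3, -0.5]
gripper_width: 1.0
gripper_force: 0.0
```

>>> shift_gripper:
  plan:
    - [0, 0, 0, 0, 0, 0]
    - [0, 0, 0, 0, 0, 0]
    - [0, 0, 0, 0, 0, 0]

```text
time_s: 2.7
ee_pos: [428.1, 248.7, 214.4]
orientation: [0.0, 0.996, 0.084, -0.0]
ft_force: [-0.3, 0.3, 1.5]
gripper_width: 1.0
gripper_force: 0.0
```

```bash
python3 - <<'E'
from h import *; import cv2
print(toolvec([425,265.5,200]))
c=vision.camera_params("wrist"); im=vision.read_camera("wrist"); cv2.imwrite("pics/w1.png",im[:,:,::-1])
for p in([425,265.5,104],[424.7,264.5,45]): print(proj(c,p))
np.save("w1.npy",c["pose"]); print(c["fx"],c["cx"],c["cy"])
E
```

```text
[ -0.26125601 -17.07397229  14.35380687]
(np.float64(298.2450436338223), np.float64(235.74800118200477))
(np.float64(302.4017580681964), np.float64(220.1594239666082))
344.6901281518175 318.4808510525269 239.85372903133043
```

View pics/w1.png

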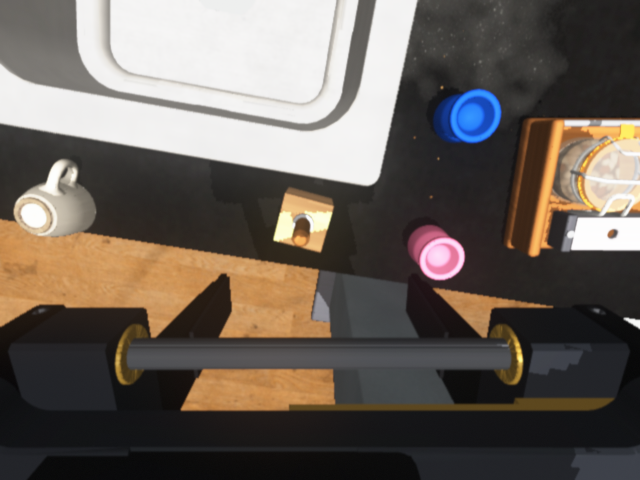

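The post top is at about (301,240) and the block at about (304,220), close to the predicted (298,236) and (302,220). I'll crop for precision.

```bash
python3 - <<'E'
import cv2
im=cv2.imread("pics/w1.png")
cv2.imwrite("pics/c3.png",cv2.resize(im[180:260,265:345],None,fx=7,fy=7,interpolation=cv2.INTER_CUBIC))
E
```

```text
(no output)
```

View pics/c3.png

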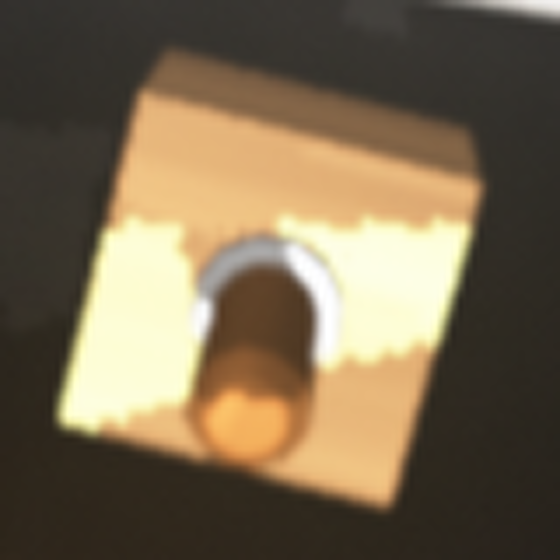

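The crop shows the post top disc centred at (251,410), the collar at (268,308) and the block corners at (145,90), (483,185), (390,510) and (58,425).

```bash
python3 - <<'E'
from h import *
c=vision.camera_params("wrist"); c["pose"]=np.load("w1.npy")
B=lambda p,z:ray(c,((p[0]+.5)/7-.5+265,(p[1]+.5)/7-.5+180),z)
print(B((251,410),104),B((268,308),51)); k=[B(p,45) for p in((145,90),(483,185),(390,510),(58,425))]
print(np.mean(k,0),[np.linalg.norm(k[i]-k[i-1]).round(1) for i in range(4)])
# rack end hole y=+80: wrist px (613,233)
print(ray(c,(613,233.5),40))
print(toolvec([424.5,263.5,70]))
E
```

```text
[423.22330778 263.35833264 104.        ] [422.78332914 263.47778388  51.        ]
[421.58373496 263.3968224   45.        ] [np.float64(51.3), np.float64(49.7), np.float64(50.6), np.float64(50.5)]
[463.29803665 -55.35106371  40.        ]
[ -1.1389064  -15.38036425 144.47651162]
```

Scaled: 40 mm is 0.8, -1.5 mm is -0.03.

>>> shift_gripper:
  plan:
    - [-0.03, -0.32, 0.5, 0, 0, 0]
    - [0, 0, 0.8, 0, 0, 0]
    - [0, 0, 0.8, 0, 0, 0]
    - [0, 0, 0.5, 0, 0, 0]
    - [0, 0, 0.3, 0, 0, 0]
    - [0, 0, 0, 0, 0, 0]
    - [0, 0, 0, 0, 0, 0]
    - [0, 0, 0, 0, 0, 0]
  aperture: 0.6

```text
time_s: 3.55
ee_pos: [425.6, 265.7, 71.8]
orientation: [-0.001, 0.996, 0.084, 0.002]
ft_force: [0.3, 0.5, -0.2]
gripper_width: 0.6
gripper_force: 0.0
```

```bash
python3 - <<'E'
from h import *
print(toolvec([424,264.3,69]))
E
```

```text
[-1.84489905  1.11014794  2.81843637]
```

Scaled: 2 mm is 0.04, -1.5 mm is -0.03.

>>> shift_gripper:
  plan:
    - [-0.03, 0.02, 0.04, 0, 0, 0]
    - [0, 0, 0, 0, 0, 0]
    - [0, 0, 0, 0, 0, 0]
  aperture: 0.3

```text
time_s: 3.85
ee_pos: [422.9, 264.1, 68.2]
orientation: [-0.0, 0.996, 0.084, 0.0]
ft_force: [0.9, -0.2, 0.7]
gripper_width: 0.405
gripper_force: 0.0
```

>>> shift_gripper:
  plan:
    - [0, 0, 0, 0, 0, 0]
    - [0, 0, 0, 0, 0, 0]
    - [0, 0, 0, 0, 0, 0]
    - [0, 0, 0, 0, 0, 0]
    - [0, 0, 0, 0, 0, 0]
    - [0, 0, 0, 0, 0, 0]
  aperture: 0.0

```text
time_s: 4.45
ee_pos: [422.7, 264.0, 67.7]
orientation: [-0.0, 0.996, 0.084, -0.0]
ft_force: [-0.1, -0.3, 0.4]
gripper_width: 0.159
gripper_force: 30.0
```

Scaled: -40 mm is -0.8, -25 mm is -0.5.

>>> shift_gripper:
  plan:
    - [0, 0, -0.2, 0, 0, 0]
    - [0, 0, -0.5, 0, 0, 0]
    - [0, 0, -0.8, 0, 0, 0]
    - [0, 0, -0.8, 0, 0, 0]
    - [0.07, 0.4, 0, 0, 0, 0]
    - [0.14, 0.8, 0, 0, 0, 0]
    - [0.14, 0.8, 0, 0, 0, 0]
    - [0.14, 0.8, 0, 0, 0, 0]

```text
time_s: 5.25
ee_pos: [470.7, 128.9, 183.6]
orientation: [-0.0, 0.996, 0.085, 0.001]
ft_force: [0.9, -0.6, -0.7]
gripper_width: 0.163
gripper_force: 30.0
```

>>> shift_gripper:
  plan:
    - [0.14, 0.84, 0, 0, 0, 0]
    - [0.14, 0.84, 0, 0, 0, 0]
    - [0.14, 0.84, 0, 0, 0, 0]
    - [0.14, 0.84, 0, 0, 0, 0]
    - [0.14, 0.84, 0, 0, 0, 0]
    - [0.08, 0.6, 0, 0, 0, 0]
    - [0.02, 0.24, 0, 0, 0, 0]
    - [0.02, 0, 0, 0, 0, 0]

```text
time_s: 6.05
ee_pos: [553.2, -112.5, 182.9]
orientation: [-0.0, 0.997, 0.083, -0.0]
ft_force: [-0.1, 0.1, -0.5]
gripper_width: 0.159
gripper_force: 30.0
```

>>> shift_gripper:
  plan:
    - [0.04, 0.18, 0.2, 0, 0, 0]
    - [0, 0, 0.2, 0, 0, 0]
    - [0, 0, 0, 0, 0, 0]
    - [0, 0, 0, 0, 0, 0]
    - [0, 0, 0, 0, 0, 0]

```text
time_s: 6.55
ee_pos: [556.7, -119.4, 162.8]
orientation: [-0.0, 0.996, 0.085, 0.0]
ft_force: [-0.5, -0.5, -1.0]
gripper_width: 0.164
gripper_force: 30.0
```

```bash
python3 - <<'E'
from h import *; import cv2
print(toolvec([555.4,-120.6,160]))
c=vision.camera_params("wrist"); im=vision.read_camera("wrist"); cv2.imwrite("pics/w2.png",im[:,:,::-1]); np.save("w2.npy",c["pose"])
e=arm.sense()["ee_pos"]; print(e,"eye",proj(c,[555.4,-120.6,56]),"tip",proj(c,e-[0,0,58.7]))
cv2.imwrite("pics/c4.png",cv2.resize(im[170:370,200:440,::-1],None,fx=3,fy=3,interpolation=cv2.INTER_CUBIC))
E
```

```text
[-1.43786515  0.95000134  2.76745758]
[ 556.81093886 -119.55978767  163.01952612] eye (np.float64(319.67938858660114), np.float64(238.36942441510578)) tip (np.float64(318.83111305176527), np.float64(255.5973739791366))
```

View pics/c4.png

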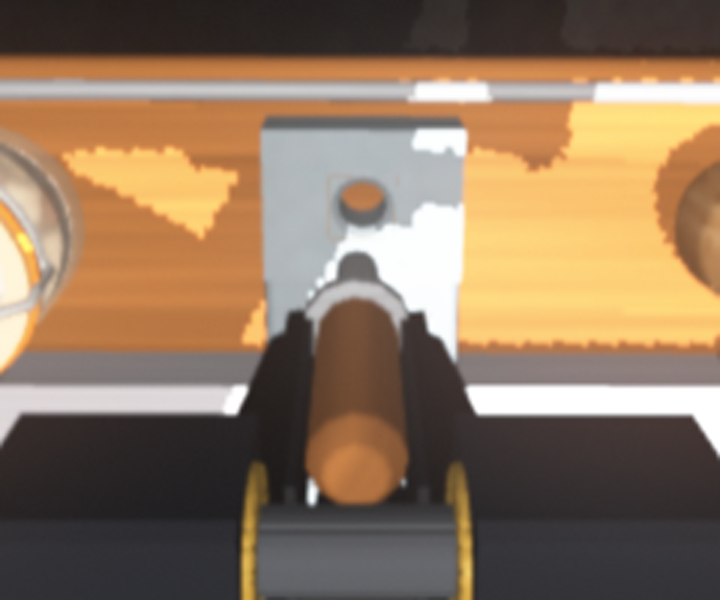

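The eyelet mouth is at crop (362,203), which is px (320.5,237.5). The post foot is at crop (358,258), about px (319.2,256). Both are within 1–2 px of prediction.

```bash
python3 - <<'E'
from h import *
c=vision.camera_params("wrist"); c["pose"]=np.load("w2.npy")
B=lambda p,z:ray(c,((p[0]+.5)/3-.5+200,(p[1]+.5)/3-.5+170),z)
e=B((362,203),56); t=B((358,258),104.3); k=B((357,303),146);h=B((357,468),199)
print(e,t,k,h,toolvec([e[0],e[1],160]))
E
```

```text
[ 556.38143567 -120.9850951    56.        ] [ 556.77363148 -119.68634679  104.3       ] [ 561.95323823 -118.51156337  146.        ] [ 557.30925664 -119.24914728  199.        ] [-0.66538303  1.33181343  3.01944542]
```

Scaled: 20 mm is 0.4, 1.2 mm is 0.024.

>>> shift_gripper:
  plan:
    - [-0.014, 0.024, 0.2, 0, 0, 0]
    - [0, 0, 0.4, 0, 0, 0]
    - [0, 0, 0.36, 0, 0, 0]
    - [0, 0, 0.1, 0, 0, 0]
    - [0, 0, 0.1, 0, 0, 0]
    - [0, 0, 0.06, 0, 0, 0]
    - [0, 0, 0, 0, 0, 0]

```text
time_s: 7.3
ee_pos: [556.3, -121.4, 101.9]
orientation: [0.0, 0.996, 0.084, 0.0]
ft_force: [-0.6, 0.5, -1.1]
gripper_width: 0.16
gripper_force: 30.0
```

>>> shift_gripper:
  plan:
    - [0, 0, 0.06, 0, 0, 0]
    - [0, 0, 0.06, 0, 0, 0]
    - [0, 0, 0.06, 0, 0, 0]
    - [0, 0, 0, 0, 0, 0]

```text
time_s: 7.7
ee_pos: [555.8, -121.2, 92.1]
orientation: [-0.0, 0.996, 0.084, -0.0]
ft_force: [0.6, 0.8, -0.3]
gripper_width: 0.165
gripper_force: 30.0
```

Scaled: 4 mm is 0.08, 3 mm is 0.06.

>>> shift_gripper:
  plan:
    - [0, 0, 0.08, 0, 0, 0]
    - [0, 0, 0.08, 0, 0, 0]
    - [0, 0, 0.06, 0, 0, 0]
    - [0, 0, 0, 0, 0, 0]
    - [0, 0, 0, 0, 0, 0]

```text
time_s: 8.2
ee_pos: [556.1, -121.3, 81.5]
orientation: [-0.0, 0.996, 0.084, -0.0]
ft_force: [-0.3, -0.4, 0.1]
gripper_width: 0.163
gripper_force: 30.0
```

>>> shift_gripper:
  plan:
    - [0, 0, 0.02, 0, 0, 0]
    - [0, 0, 0.02, 0, 0, 0]
    - [0, 0, 0, 0, 0, 0]

```text
time_s: 8.5
ee_pos: [556.1, -121.3, 79.6]
orientation: [-0.0, 0.996, 0.084, -0.0]
ft_force: [-0.3, 0.0, -0.7]
gripper_width: 0.162
gripper_force: 30.0
```

Scaled: 1 mm is 0.02.

>>> shift_gripper:
  plan:
    - [0, 0, 0.02, 0, 0, 0]
    - [0, 0, 0, 0, 0, 0]

```text
time_s: 8.7
ee_pos: [556.2, -121.3, 78.7]
orientation: [0.0, 0.996, 0.084, 0.0]
ft_force: [1.0, 0.2, -0.7]
gripper_width: 0.166
gripper_force: 30.0
```

>>> shift_gripper:
  plan:
    - [0, 0, 0, 0, 0, 0]
    - [0, 0, 0, 0, 0, 0]
    - [0, 0, 0, 0, 0, 0]
    - [0, 0, 0, 0, 0, 0]
    - [0, 0, 0, 0, 0, 0]
    - [0, 0, 0, 0, 0, 0]
  aperture: 0.5

```text
time_s: 9.3
ee_pos: [556.2, -121.3, 78.7]
orientation: [-0.0, 0.996, 0.084, 0.0]
ft_force: [0.8, -0.1, -0.5]
gripper_width: 0.495
gripper_force: 0.0
```

Scaled: -40 mm is -0.8, -35 mm is -0.7.

>>> shift_gripper:
  plan:
    - [0, 0, -0.3, 0, 0, 0]
    - [0, 0, -0.6, 0, 0, 0]
    - [0, 0, -0.7, 0, 0, 0]
    - [-0.4, 0, 0, 0, 0, 0]
    - [-0.8, 0, 0, 0, 0, 0]
    - [-0.4, 0, 0, 0, 0, 0]
    - [0, 0, 0, 0, 0, 0]
    - [0, 0, 0, 0, 0, 0]

```text
time_s: 10.1
ee_pos: [478.0, -135.0, 159.9]
orientation: [0.0, 0.996, 0.084, 0.001]
ft_force: [-0.4, -1.3, -0.1]
gripper_width: 0.496
gripper_force: 0.0
```

```bash
python3 - <<'E'
from h import *; import cv2
c=vision.camera_params("wrist"); im=vision.read_camera("wrist"); cv2.imwrite("pics/w3.png",im[:,:,::-1]); np.save("w3.npy",c["pose"])
e=arm.sense()["ee_pos"]; print(e,"knobtop pred",proj(c,[477.4,-134.5,98]),"collar top",proj(c,[556.4,-121,62]),"grip top",proj(c,[556.4,-121,115]))
E
```

```text
[ 478.29080389 -134.8684488   159.72289668] knobtop pred (np.float64(317.70018259829914), np.float64(254.99524923745378)) collar top (np.float64(317.58983585328707), np.float64(137.49795030140763)) grip top (np.float64(317.51672940527646), np.float64(137.34903699174478))
```

View pics/w3.png

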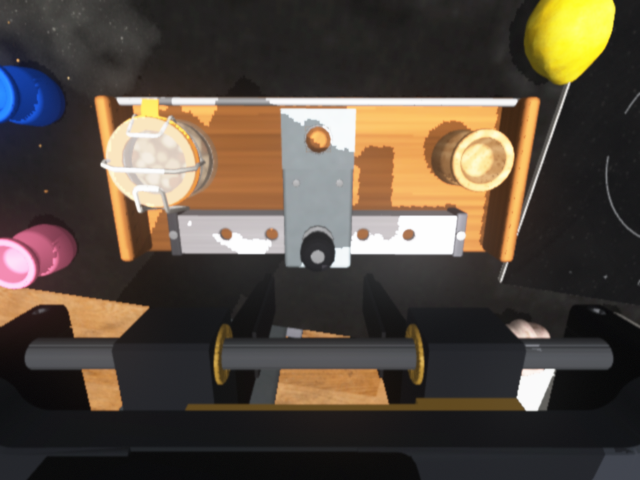

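The post is seated upright, with its top at (317,138) as predicted. The knob top at (318,255) is also on target, and the rail is level in the picture. Next I descend on the knob and grip it.

Scaled: 30 mm is 0.6, 25 mm is 0.5.

>>> shift_gripper:
  plan:
    - [0, 0, 0.4, 0, 0, 0]
    - [0, 0, 0.6, 0, 0, 0]
    - [0, 0, 0.5, 0, 0, 0]
    - [0, 0, 0.24, 0, 0, 0]
    - [0, 0, 0.13, 0, 0, 0]
    - [0, 0, 0, 0, 0, 0]
    - [0, 0, 0, 0, 0, 0]

```text
time_s: 10.85
ee_pos: [478.4, -135.0, 66.4]
orientation: [0.0, 0.996, 0.084, 0.001]
ft_force: [-0.8, 0.2, -0.0]
gripper_width: 0.5
gripper_force: 0.0
```

>>> shift_gripper:
  plan:
    - [0, 0, 0, 0, 0, 0]
    - [0, 0, 0, 0, 0, 0]
    - [0, 0, 0, 0, 0, 0]
    - [0, 0, 0, 0, 0, 0]
    - [0, 0, 0, 0, 0, 0]
    - [0, 0, 0, 0, 0, 0]
  aperture: 0.0

```text
time_s: 11.45
ee_pos: [477.6, -134.8, 65.7]
orientation: [0.0, 0.996, 0.084, 0.0]
ft_force: [-0.8, 1.4, 3.5]
gripper_width: 0.263
gripper_force: 30.0
```

Scaled: -5 mm is -0.1, -4 mm is -0.08.

>>> shift_gripper:
  plan:
    - [0, 0, -0.08, 0, 0, 0]
    - [0, 0, -0.1, 0, 0, 0]
    - [0, 0, -0.08, 0, 0, 0]
    - [0, 0, 0, 0, 0, 0]
    - [0, 0, 0, 0, 0, 0]
    - [0, 0, 0, 0, 0, 0]

```text
time_s: 12.05
ee_pos: [477.5, -134.7, 77.2]
orientation: [0.0, 0.996, 0.084, 0.001]
ft_force: [7.0, -0.6, -7.9]
gripper_width: 0.269
gripper_force: 30.0
```

Scaled: 8 mm is 0.16, -1.5 mm is -0.03.

>>> shift_gripper:
  plan:
    - [0, 0, -0.03, 0, 0, 0]
    - [0, 0, 0, 0, 0, 0]
    - [0, 0.08, 0, 0, 0, 0]
    - [0, 0.16, 0, 0, 0, 0]
    - [0, 0.16, 0, 0, 0, 0]
    - [0, 0, 0, 0, 0, 0]
    - [0, 0, 0, 0, 0, 0]

```text
time_s: 12.75
ee_pos: [480.8, -154.4, 78.5]
orientation: [-0.0, 0.996, 0.084, 0.0]
ft_force: [5.5, -1.5, -7.3]
gripper_width: 0.27
gripper_force: 30.0
```

Scaled: 8 mm is 0.16, 7 mm is 0.14.

>>> shift_gripper:
  plan:
    - [0, 0.16, 0, 0, 0, 0]
    - [0, 0.14, 0, 0, 0, 0]
    - [0, 0.08, 0, 0, 0, 0]
    - [0, 0.02, 0, 0, 0, 0]
    - [0, 0, 0, 0, 0, 0]
    - [0, 0, 0, 0, 0, 0]

```text
time_s: 13.35
ee_pos: [483.9, -173.2, 78.2]
orientation: [-0.001, 0.996, 0.084, 0.0]
ft_force: [6.8, 1.1, -8.4]
gripper_width: 0.262
gripper_force: 30.0
```

>>> shift_gripper:
  plan:
    - [0, 0, 0.06, 0, 0, 0]
    - [0, 0, 0.06, 0, 0, 0]
    - [0, 0, 0.04, 0, 0, 0]
    - [0, 0, 0, 0, 0, 0]
    - [0, 0, 0, 0, 0, 0]

```text
time_s: 13.85
ee_pos: [483.9, -173.3, 70.5]
orientation: [-0.001, 0.996, 0.084, 0.0]
ft_force: [5.0, 2.1, -7.2]
gripper_width: 0.267
gripper_force: 30.0
```

Scaled: 2 mm is 0.04, 1 mm is 0.02.

>>> shift_gripper:
  plan:
    - [0, 0.01, 0.04, 0, 0, 0]
    - [0, 0, 0.04, 0, 0, 0]
    - [0, 0, 0.02, 0, 0, 0]
    - [0, 0, 0, 0, 0, 0]
    - [0, 0, 0, 0, 0, 0]

```text
time_s: 14.35
ee_pos: [484.0, -173.9, 66.0]
orientation: [-0.001, 0.996, 0.084, 0.0]
ft_force: [4.2, 2.3, -6.0]
gripper_width: 0.263
gripper_force: 30.0
```

>>> shift_gripper:
  plan:
    - [0, 0, 0.02, 0, 0, 0]
    - [0, 0, 0, 0, 0, 0]
    - [0, 0, 0, 0, 0, 0]

```text
time_s: 14.65
ee_pos: [484.2, -174.5, 65.8]
orientation: [-0.0, 0.996, 0.084, 0.0]
ft_force: [2.1, 3.0, -1.7]
gripper_width: 0.264
gripper_force: 30.0
```

Scaled: 0.8 mm is 0.016.

>>> shift_gripper:
  plan:
    - [0, 0, 0.016, 0, 0, 0]
    - [0, 0, 0, 0, 0, 0]
    - [0, 0, 0, 0, 0, 0]
    - [0, 0, 0, 0, 0, 0]

```text
time_s: 15.05
ee_pos: [484.3, -174.8, 65.7]
orientation: [0.0, 0.996, 0.084, 0.0]
ft_force: [-0.7, 2.6, 6.2]
gripper_width: 0.266
gripper_force: 30.0
```

```bash
python3 - <<'E'
from h import *; import cv2
c=vision.camera_params("wrist"); im=vision.read_camera("wrist"); cv2.imwrite("pics/w4.png",im[:,:,::-1])
print(arm.sense()["ft_force"],arm.sense()["ee_pos"])
E
```

```text
[-0.97516646  2.4653668   5.64427854] [ 484.29423097 -174.82613294   65.74276256]
```

View pics/w4.png

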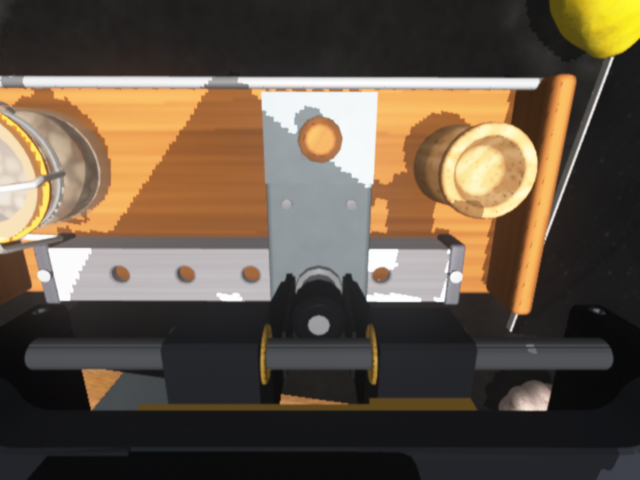

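The picture shows three free holes on the jar side, (121,273), (186,273) and (251,273), and one on the egg cup side at (382,274). So the divider is one hole along. The post is upright at (320,138). The downward stop is firm at 6 N, at the same height as when the pin was first home.

```bash
python3 -c "
from station import workorder; print(workorder.job_done())"
```

```text
the job is handed in; nothing more can be done
None
```

I've handed the job in but got no verdict back: the post is seated and released in the eyelet, the divider is one hole along on the egg cup's side, and the gripper still holds the knob with the pin home.

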